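# Shift the kitchen drive unit into gear through its zigzag gate

### The arm

A 7-joint arm with a two-finger parallel gripper is mounted at the origin on a cart in front of the work surface, level with it; the furniture and walls round the work are solid. World frame = base frame: x ahead of the robot, y to its left, z up, the work surface at z = 0. Lengths are in m, angles in rad, forces in N, time in s.
With the tool pointing down it reaches from about 0.4 to 0.85 m from the base axis. Payload 10.4 kg.
Tool frame: the origin (TCP) lies between the finger pads; the fingertips stand 19 mm ahead of it and the grasp point (between the pads) is the TCP; z points along the fingers, y is the line along which they close (so a half turn about z gives the same grasp; the last joint's range is limited). The gripper opens to 85 mm and grips with 20 to 120 N. Pads are 22 mm wide; open, the fingers measure 114 mm over their backs; the gripper's body (76 mm by 85 mm) begins 54 mm behind the grasp point. The pads swing forward as they close: fully open they stand 13 mm farther back than shut.
Start: joints at [-1.315, 0.332, -0.065, 1.46, 0.022, 1.35, -0.088], TCP at [0.172, 0.601, 0.25] pointing down, gripper open.
Joint ranges: [-2.6, 2.6], [-0.5, 2.12], [-1.47, 1.34], [0.16, 2.42], [-1.27, 4.41], [0.06, 2.06], [-2.6, 2.6]. Speed limits (rad/s): [2.22, 2.22, 2.79, 2.79, 3.14, 3.14, 3.14].

### API

Orientations are given as a unit quaternion [x, y, z, w].
In Python, from plant import manip gives the robot as it stands.
- The arm moves only by the tool drive_tool, never from a script. Its argument "motion" is a list of rows, each an object with "travel": the shift along the tool's x, y, z as a fraction of full scale, a list of three; "rotation": the turn, a rotation vector about the tool's x, y, z as a fraction of full scale, a list of three. In form: [{"travel": [tx, ty, tz], "rotation": [rx, ry, rz]}, ...]. A call has 1 to 10 rows; each row shifts and turns the commanded pose from where the row before left it, along the tool's axes as they then stand; what a row does not reach is not made up. Full scale, the value 1, is 0.03 m for a shift and 60 degrees for a turn. A row lasts 1/12 s, in which the tool goes at most 41.7 mm and 7.16 degrees, less where a joint would pass 70% of its speed; a pose out of reach is approached as far as the arm can. A call with a number of a shift or a turn outside -1 to 1 is refused whole. A call with a gripper value outside its range is refused whole. "hand" is the gripper command: -1 is fully open, 1 is shut, values between are in proportion, set as the call begins (left out, the last holds). The fingers move at their own pace and stop on an object; the grip force is fixed at half the most. Time passes only in rows, so rows that do not move let the fingers close. It gives the time, the measured TCP pose, the force, the opening and the grip force at its end, in the units of the state.
- manip.read_state(): the state, without advancing time (a new reading comes with each control period).
- manip.capture(name): name is "scene" or "top"; returns a dict with "image" (384x512x3 uint8, red, green, blue), "fx", "fy", "cx", "cy" (pixels), "xyz" and "attitude" of the camera in the world. Camera axes: x right, y down, z forward; pixel columns grow to the right and rows downward; lengths in m; the calibration is good to about 2 mm. A picture is of the moment at which its call begins. There is no depth.
- manip.close_job(): hands the job in; it is judged then, once.
The state is a dict: "time": time; "q": joint angles; "qvel": joint speeds; "joint_efforts": joint torques, N m; "eef_pos": TCP position; "tcp_rot": TCP orientation; "contact_force": force on the tool from outside, world axes, zero at the start; "ft_torque": the same for the moment, N m; "finger_gap": opening from 0.0 (shut) to 1.0 (fully open); "gripper_force": force on a finger pad.
Only numpy, scipy, OpenCV 4.12 (cv2) and the standard library are available. Lean on these libraries where they do the work, as an engineer would, in place of code of your own. Each camera call takes 0.05 s, during which the arm holds its last target. There are 200 camera calls.

### The job

Put the canteen's white drive unit in gear: guide its cup-headed lever out of the parked channel next to the red dot, through the openings of the zigzag gate, and fully home to both stops in the working slot next to the green dot, then leave it there. Feel for the openings gently instead of forcing the lever against the strips, and do not disturb the mug, glass and two jars round the unit.

Things in the scene. Friction and masses are not known exactly. Their poses are not given: they have to be found in the camera images.
- drive_unit: white drive unit fixed to the cabinet top, 150 (x) x 190 (y) x 132 (z) mm. Origin: centre of its underside; its -x face, with a round steel drive hub standing out 22 mm, faces roughly to the robot, +y is its left. Its top has an 80 (x) x 120 (y) mm opening, centred, with the gate in it. Red dot on the cover at x -52, y -40 mm; green dot at x 52, y 40
- gate (a point): centre of the gate, unit axes, 118 mm above its underside. Three channels run along y: near (parked), middle, far. Between them stand thin steel strips at x = -20 and x = 0 mm, 5 mm thick, z -6 to +6. From x = 17.5 mm on, a solid steel edge bounds the far channel. Pushed to +x, the lever's 10 mm round steel stem stops against these or passes an opening
- near_strip (a point): middle of the strip at gate x = -20, at gate y = +24 mm. The strip's only opening, 20 mm wide, has its centre somewhere within 16 mm of this point along y; where exactly differs each time and is not given: see it or feel for it
- far_strip (a point): middle of the strip at gate x = 0, at gate y = -24 mm. The strip's only opening, 20 mm wide, has its centre somewhere within 16 mm of this point along y, independent of the other strip; where exactly is not given: see it or feel for it
- working_slot (a point): where the stem crosses the gate's height when fully home: gate x = 30, y = 48 mm. The working slot is the part of the gate beyond x = 17.5 at y above 33 mm, entered to +x from the left end of the far channel
- lever_slide (a joint): sideways position of the lever, m: 0 at its right stop, 0.096 at its left stop; the lever stands at unit y = value - 0.048. Slides with about 2 N of friction and stays where left
- lever_rock (a joint): lean of the lever, rad, about an axis along unit y, 12 mm above the unit's underside at unit x = 0: 0 = leans 0.275 towards the robot (near stop), 0.275 upright, 0.55 leans 0.275 away (far stop). About 0 to 0.03 in the near channel, 0.16 to 0.21 in the middle one, 0.34 to 0.39 in the far one, 0.55 fully home. About 1 N at the cup moves it; stays where left
- cup_floor (a point): centre of the inner floor of the lever's head, a black plastic cup open upwards: 68 mm across outside, 56 inside, 28 deep, wall 6; it leans with the lever, so go in and out along its axis. 165 mm from the rocking axis; moves 1 to 1 with lever_slide and 1.5 times as far in x as the stem at the gate. Shut fingertips fit loosely inside and can push it any way, no grasp needed
- mug_1: white spotted mug, 82 mm across, 91 mm high; origin at the centre of its underside, z up
- tumbler_2: clear faceted tea glass, 67 mm across, 95 mm high; origin at the centre of its underside, z up
- sample_jar_2: glass jar with red lid, 62 mm across, 75 mm high; origin at the centre of its underside, z up
- sample_jar_3: glass jar with brown contents and grey-white lid, 62 mm across, 75 mm high; origin at the centre of its underside, z up

How it is judged:
On the way, in this order (a step that is already met when the one before it is completed fails the run):
1. the lever has passed the first strip into the middle channel (value of joint lever_rock above 0.145 rad), for 0.1 s.
2. the lever has passed the second strip into the far channel (value of joint lever_rock above 0.325 rad), for 0.1 s.
At the end, for the whole second after the job is handed in: The lever rests in the working slot by the green dot: within 11 mm of its left stop and leaning to within 0.05 rad of its far stop (value of joint lever_slide above 0.085 m and value of joint lever_rock above 0.5 rad and velocity of joint lever_rock between -0.05 and 0.05 rad/s and velocity of joint lever_slide between -0.01 and 0.01 m/s); the robot touches nothing.
It fails at once if the lever or unit is pressed with more than 60 N (contact force between any of the fingers, the arm and drive_unit above 60 N).
It fails at once if the mug, the glass or a jar is moved more than 30 mm (distance of any of mug_1, tumbler_2, sample_jar_2, sample_jar_3 from where it was at the start of the episode above 0.03 m).
It also fails if it takes over 54 s, if anything falls off the work surface, if the arm or the gripper's body presses on something with over 40 N, if the wrist force passes 120 N, or if a joint passes its speed limit or range.

## Working session

There is one attempt and no reset: what is moved stays moved. The work goes in short steps, Python scripts to look and compute and a tool call to move; the robot and the scene stay as the last step left them, time stands still between calls to the robot, and variables do not carry over. Pictures are saved under pics/ and viewed, at most 10 in all, crops included, and the job is handed in when it is done.

Besides the shell and the picture viewer there is one more tool, called after ">>>" as name([rows], argument=value, ...), one row to a line, values as JSON. drive_tool: Moves the arm, as the interface text tells. Its arguments: {"type":"object","properties":{"motion":{"type":"array","items":{"type":"object","properties":{"travel":{"type":"array","items":{"type":"number"}},"rotation":{"type":"array","items":{"type":"number"}}}}},"hand":{"type":"number"}},"required":["motion"]}

```bash
mkdir -p pics; cat > h.py <<'E'
from plant import manip
import numpy as np, cv2
from scipy.spatial.transform import Rotation as R
def cap(n,save=None):
    d=manip.capture(n)
    if save: cv2.imwrite(f'pics/{save}.png',cv2.cvtColor(d['image'],cv2.COLOR_RGB2BGR))
    return d
def att(d):
    a=np.array(d['attitude']); return a if a.shape==(3,3) else R.from_quat(a).as_matrix()
def ray(d,u,v,z):
    r=att(d)@[(u-d['cx'])/d['fx'],(v-d['cy'])/d['fy'],1]; o=np.array(d['xyz']); return o+r*(z-o[2])/r[2]
def proj(d,p):
    c=att(d).T@(np.array(p)-d['xyz']); return d['fx']*c[0]/c[2]+d['cx'],d['fy']*c[1]/c[2]+d['cy']
E
python3 - <<'E'
from h import *
a=cap('scene');b=cap('top')
for d in(a,b): print({k:d[k] for k in d if k!='image'})
im=np.hstack([a['image'],b['image']])
cv2.imwrite('pics/s.png',cv2.cvtColor(cv2.resize(a['image'],(800,600)),4));cv2.imwrite('pics/t.png',cv2.cvtColor(cv2.resize(b['image'],(800,600)),4))
print(manip.read_state())
E
```

```text
{'fx': 359.9131390761126, 'fy': 359.9131390761126, 'cx': 257.7105849788598, 'cy': 194.72044987337534, 'xyz': array([0.13106939, 0.23176729, 0.71013466]), 'attitude': array([-0.3974629 ,  0.82681533, -0.36320345,  0.16273569])}
{'fx': 414.773996724636, 'fy': 414.773996724636, 'cx': 250.06682228340586, 'cy': 191.9787534150664, 'xyz': array([ 0.51848881, -0.18367965,  1.23846924]), 'attitude': array([ 0.70833492, -0.70431598,  0.02627235, -0.03886386])}
{'time': 0.1, 'q': array([-1.31460421,  0.33277796, -0.06467916,  1.46086092,  0.02160991,
        1.34990265, -0.08848899]), 'qvel': array([ 0.00021896, -0.00260628, -0.00103066, -0.00255606, -0.00010628,
        0.00215936,  0.00139218]), 'joint_efforts': array([ 1.99617076e-03, -6.26753139e+01,  4.92131012e-02, -3.92422986e+01,
        1.63209555e-02,  7.10622378e-03, -4.41663440e-05]), 'eef_pos': array([0.17192732, 0.60056149, 0.2496129 ]), 'tcp_rot': array([ 1.38938709e-01,  9.90300784e-01, -6.24644132e-04, -5.02284489e-05]), 'contact_force': array([-0.09566052,  0.24530361,  0.30691337]), 'ft_torque': array([ 0.00508851, -0.03196951, -0.01159063]), 'gripper_force': 0.0, 'finger_gap': 1.000629319772522}
```

View pics/s.png

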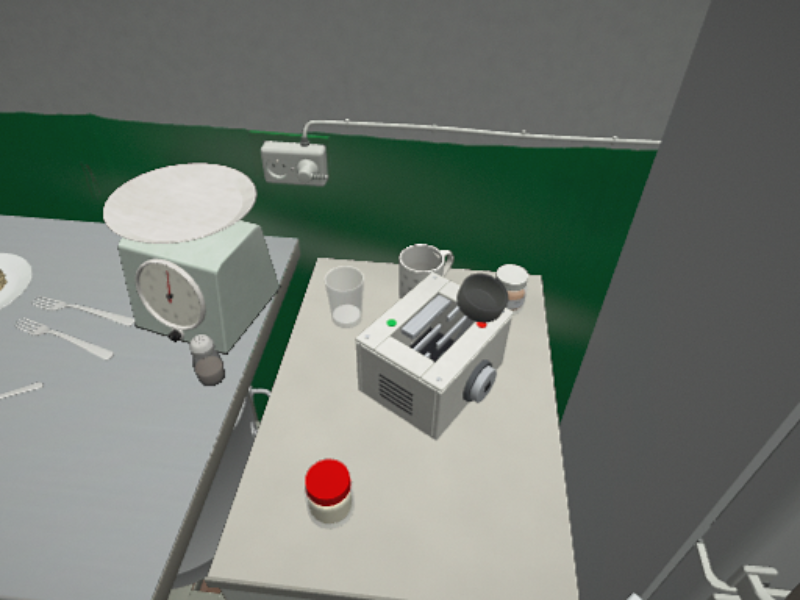

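View pics/t.png

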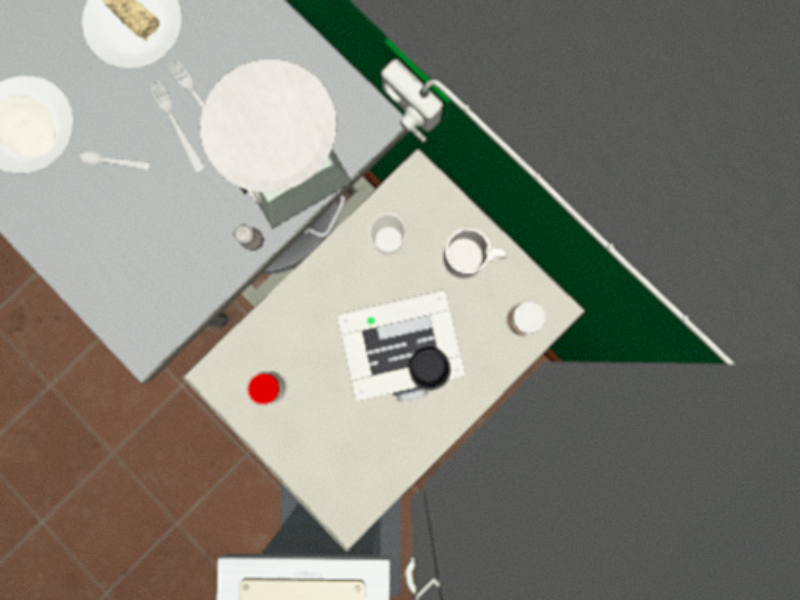

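The scene view shows the unit at about (435,350) and the cup at (482,298). In the top view the cover corners are near (338,316), (444,292), (465,375) and (358,400), with the green dot at (371,321) and the cup at (430,367). Next I'll enlarge the gate.

```bash
python3 - <<'E'
from h import *
a=cap('scene');b=cap('top')
A=cv2.resize(a['image'][165:285,215:335],(480,480),interpolation=2)  # x4
B=cv2.resize(b['image'][180:262,210:302],None,fx=6,fy=6,interpolation=2)
B=B[:480]
pad=lambda i:np.vstack([i,np.zeros((max(0,492-i.shape[0]),i.shape[1],3),np.uint8)])
cv2.imwrite('pics/zA.png',cv2.cvtColor(cv2.resize(A,(600,600)),4));cv2.imwrite('pics/zB.png',cv2.cvtColor(B,4))
s=800/512
for n,u,v,z in [('c1',338,316,.132),('c2',444,292,.132),('c3',465,375,.132),('c4',358,400,.132),('green',371,321,.132),('cup',430,367,.199),('mug',468,252,.091),('tumb',388,229,.095),('jar2',264,388,.075),('jar3',528,317,.075)]:
    print(n,ray(b,u/s,v/s,z).round(4))
for n,u,v,z in [('green',391.5,323,.132),('red',481,324,.132),('cup',482,297,.199),('jar3',513,277,.075),('mug',424,258,.091),('tumb',345,280,.095)]:
    print('S',n,ray(a,u/s,v/s,z).round(4))
E
```

```text
c1 [ 0.5927 -0.0734  0.132 ]
c2 [ 0.6349 -0.2549  0.132 ]
c3 [ 0.4937 -0.2902  0.132 ]
c4 [ 0.4504 -0.1093  0.132 ]
green [ 0.5844 -0.1301  0.132 ]
cup [ 0.5075 -0.2281  0.199 ]
mug [ 0.7112 -0.3004  0.091 ]
tumb [ 0.7517 -0.1572  0.095 ]
jar2 [0.4669 0.0629 0.075 ]
jar3 [ 0.5965 -0.4088  0.075 ]
S green [ 0.5822 -0.1291  0.132 ]
S red [ 0.5003 -0.2304  0.132 ]
S cup [ 0.4935 -0.2146  0.199 ]
S jar3 [ 0.5849 -0.4031  0.075 ]
S mug [ 0.7062 -0.3006  0.091 ]
S tumb [ 0.7387 -0.1539  0.095 ]
```

View pics/zA.png

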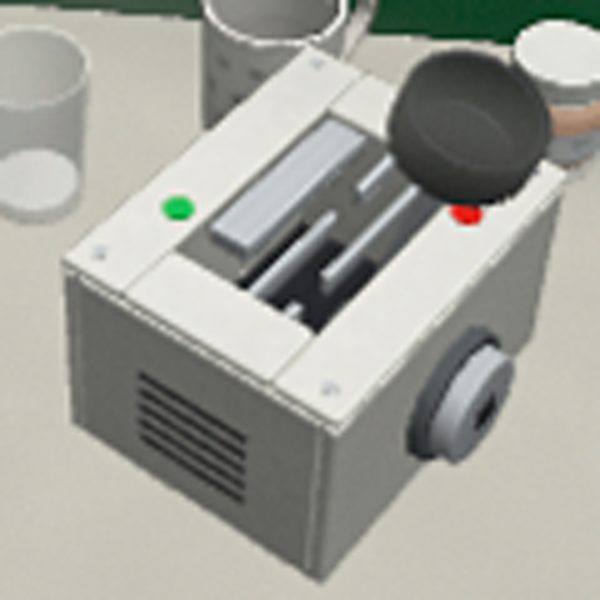

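View pics/zB.png

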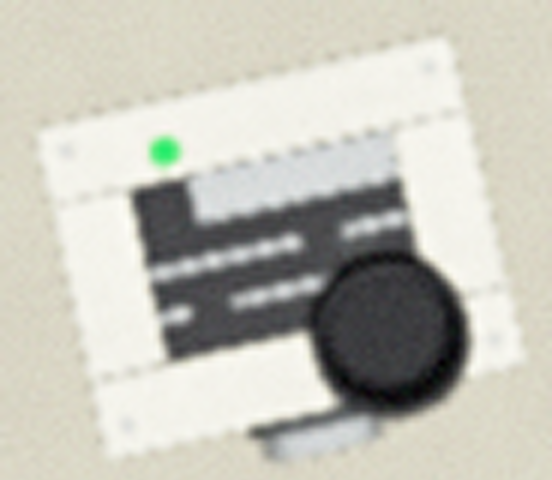

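The top crop shows both openings. The near strip's gap runs from u≈191 to 231 at v≈307, and the far strip's from about 300 to 343 at v≈235. Next I'll fit the unit pose and convert the gap edges to unit coordinates.

```bash
cat >> h.py <<'E'
YAW=np.deg2rad(13.6); C=np.array([.5429,-.182])
U=np.array([[np.cos(YAW),-np.sin(YAW)],[np.sin(YAW),np.cos(YAW)]])
def tou(p): return U.T@(np.array(p)[:2]-C)
def tow(p): return U@np.array(p)+C
E
python3 - <<'E'
from h import *
b=cap('top');a=cap('scene')
f=lambda u,v,z:(1000*tou(ray(b,210+u/6-.4,180+v/6-.4,z))).round(1)
g=lambda u,v,z:(1000*tou(ray(a,215+u/5-.4,165+v/5-.4,z))).round(1)
print('near gap',f(191,314,.124),f(231,300,.124),'far',f(302,241,.124),f(342,230,.124))
print('corner open', f(135,188,.132),f(402,135,.132),f(168,358,.132),'green',f(164,151,.132),'slot edge',f(188,180,.124),f(200,222,.124))
print('cup',f(390,328,.199))
print('S near gap',g(325,278,.124),g(300,305,.124),'far',g(333,215,.124),g(360,190,.124),'slot',g(215,235,.124),g(245,250,.124),'green',g(178,208,.132),'red',g(467,214,.132))
print('tool target cup floor0', tow([-.045,-.048]),tow([-.052,-.048]))
E
```

```text
near gap [-18.5  46.6] [-16.5  27.8] far [ 1.8 -9.1] [  2.4 -27.6]
corner open [41.5 57.9] [ 37.2 -63.2] [-35.1  60.6] green [54.6 41.6] slot edge [40.  34.3] [20.5 33.4]
cup [-43.4 -35.4]
S near gap [-21.1  29.2] [-21.6  49.2] far [-1.5 -5.6] [ -2. -27.] slot [33.3 38.3] [17.  37.4] green [52.3 41.4] red [-53.1 -37.2]
tool target cup floor0 [ 0.51044858 -0.23923552] [ 0.50364485 -0.24088152]
```

>>> drive_tool([
  {"travel": [-0.3, -0.4, -0.3], "rotation": [0, 0, 0]},
  {"travel": [-0.65, -0.835, -0.3], "rotation": [0, 0, 0]},
  {"travel": [-0.65, -0.835, -0.2], "rotation": [0, 0, 0]},
  {"travel": [-0.65, -0.835, 0], "rotation": [0, 0, 0]},
  {"travel": [-0.65, -0.835, 0], "rotation": [0, 0, 0]},
  {"travel": [-0.65, -0.835, 0], "rotation": [0, 0, 0]},
  {"travel": [-0.65, -0.835, 0], "rotation": [0, 0, 0]},
  {"travel": [-0.65, -0.835, 0], "rotation": [0, 0, 0]},
  {"travel": [-0.65, -0.835, 0], "rotation": [0, 0, 0]},
  {"travel": [-0.65, -0.835, 0], "rotation": [0, 0, 0]},
], hand=1)

```text
time: 1.13
eef_pos: [0.2844, 0.3203, 0.2744]
tcp_rot: [0.139, 0.99, 0.0, 0.0]
contact_force: [1.7, -0.0, 0.5]
finger_gap: 0.003
gripper_force: 0.0
```

>>> drive_tool([
  {"travel": [-0.65, -0.835, 0], "rotation": [0, 0, 0]},
  {"travel": [-0.65, -0.835, 0], "rotation": [0, 0, 0]},
  {"travel": [-0.65, -0.835, 0], "rotation": [0, 0, 0]},
  {"travel": [-0.65, -0.835, 0], "rotation": [0, 0, 0]},
  {"travel": [-0.65, -0.835, 0], "rotation": [0, 0, 0]},
  {"travel": [-0.65, -0.835, 0], "rotation": [0, 0, 0]},
  {"travel": [-0.65, -0.835, 0], "rotation": [0, 0, 0]},
  {"travel": [-0.65, -0.835, 0], "rotation": [0, 0, 0]},
  {"travel": [-0.65, -0.835, 0], "rotation": [0, 0, 0]},
  {"travel": [-0.65, -0.835, 0], "rotation": [0, 0, 0]},
])

```text
time: 1.97
eef_pos: [0.4028, 0.0257, 0.2745]
tcp_rot: [0.139, 0.99, 0.0, 0.0]
contact_force: [0.8, 1.0, 0.3]
finger_gap: -0.004
gripper_force: 0.0
```

>>> drive_tool([
  {"travel": [-0.65, -0.835, 0], "rotation": [0, 0, 0]},
  {"travel": [-0.65, -0.835, 0], "rotation": [0, 0, 0]},
  {"travel": [-0.65, -0.835, 0], "rotation": [0, 0, 0]},
  {"travel": [0, 0, 0], "rotation": [0, 0, -0.1]},
  {"travel": [0, 0, 0], "rotation": [0, 0, -0.1]},
  {"travel": [0, 0, 0], "rotation": [0, 0, -0.1]},
  {"travel": [0, 0, 0], "rotation": [0, 0, -0.1]},
  {"travel": [0, 0, 0], "rotation": [0, 0, -0.093]},
  {"travel": [0, 0, 0], "rotation": [0, 0, 0]},
])

```text
time: 2.72
eef_pos: [0.4381, -0.061, 0.2744]
tcp_rot: [-0.121, 0.993, 0.0, 0.0]
contact_force: [0.2, 0.7, 0.1]
finger_gap: 0.003
gripper_force: 0.0
```

```bash
cat > st.py <<'E'
from h import *
s=manip.read_state(); r=R.from_quat(s['tcp_rot']).as_matrix()
print(s['time'],'unit mm',(1000*tou(s['eef_pos'])).round(1),'z',(1000*s['eef_pos'][2]).round(1),'y-axis yaw',np.degrees(np.arctan2(r[1,1],r[0,1])).round(1),'F unit',(U.T@s['contact_force'][:2]).round(1),s['contact_force'][2].round(1))
E
python3 st.py; python3 - <<'E'
from h import *
b=cap('top');a=cap('scene')
A=cv2.resize(a['image'][130:290,190:350],(560,560),interpolation=2)
cv2.imwrite('pics/v5.png',cv2.cvtColor(A,4))
E
```

```text
2.7167 unit mm [-73.4 142.2] z 274.4 y-axis yaw 103.9 F unit [0.3 0.6] 0.1
```

View pics/v5.png

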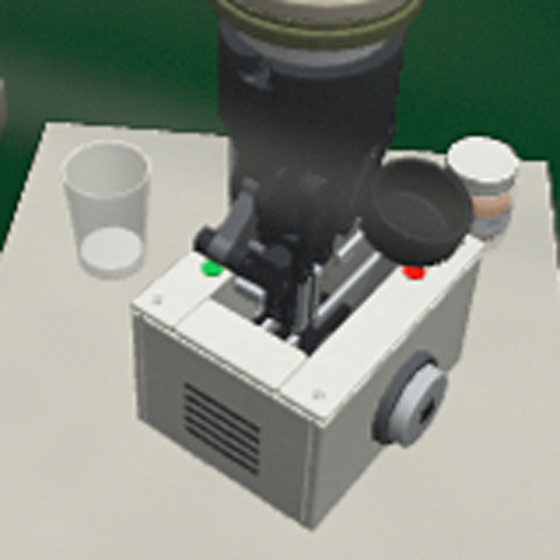

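The gripper hangs at unit (-73, 142) mm, clear of everything. The cup is still parked by the red dot, at crop pixel (418,210).

>>> drive_tool([
  {"travel": [-0.125, -0.85, 0], "rotation": [0, 0, 0]},
  {"travel": [-0.125, -0.85, 0], "rotation": [0, 0, 0]},
  {"travel": [-0.125, -0.85, 0], "rotation": [0, 0, 0]},
  {"travel": [-0.125, -0.85, 0], "rotation": [0, 0, 0]},
  {"travel": [-0.125, -0.85, 0], "rotation": [0, 0, 0]},
  {"travel": [-0.125, -0.85, 0], "rotation": [0, 0, 0]},
  {"travel": [-0.125, -0.85, 0], "rotation": [0, 0, 0]},
  {"travel": [0, 0, 0.5], "rotation": [0, 0, 0]},
  {"travel": [0, 0, 0.4], "rotation": [0, 0, 0]},
  {"travel": [0, 0, 0], "rotation": [0, 0, 0]},
])

```text
time: 3.65
eef_pos: [0.5045, -0.2276, 0.2446]
tcp_rot: [-0.117, 0.993, 0.001, -0.002]
contact_force: [0.1, 0.9, 0.4]
finger_gap: -0.003
gripper_force: 0.0
```

```bash
python3 st.py; python3 - <<'E'
from h import *
b=cap('top');a=cap('scene')
A=cv2.resize(a['image'][140:260,230:350],(560,560),interpolation=2)
cv2.imwrite('pics/v6.png',cv2.cvtColor(A,4))
E
```

```text
3.65 unit mm [-48.  -35.3] z 244.6 y-axis yaw 103.5 F unit [0.3 0.8] 0.4
```

View pics/v6.png

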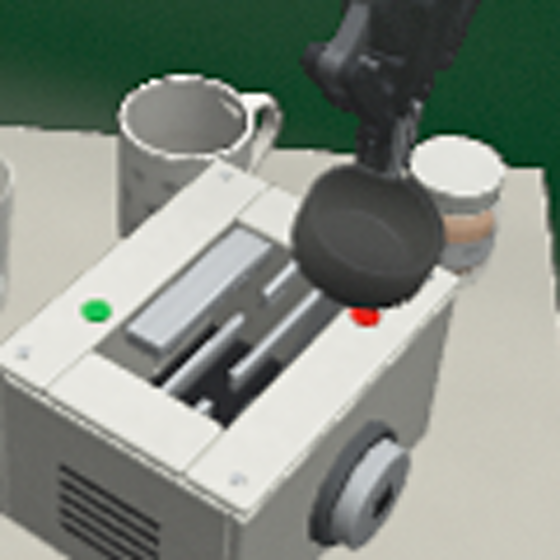

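```bash
python3 - <<'E'
from h import *
a=cap('scene');b=cap('top')
s=manip.read_state()['eef_pos']
k=560/120
z=lambda p:tuple(((np.array(proj(a,p))-[230,140])*k).round())
for h in(.2446,.2256): print('tip',z([s[0],s[1],h]))
# cup rim centre from two lever hypotheses
for sl in(0,.012):
  for rk in(0,.03,.06):
    l=.275-rk
    for L in(.165,.193):
        q=tow([-L*np.sin(l),sl-.048]); P=[*q,.012+L*np.cos(l)]; print(sl,rk,L,z(P),(np.array(proj(b,P))*1.5625).round())
E
```

```text
tip (np.float64(379.0), np.float64(131.0))
tip (np.float64(374.0), np.float64(164.0))
0 0 0.165 (np.float64(370.0), np.float64(237.0)) [436. 365.]
0 0 0.193 (np.float64(391.0), np.float64(201.0)) [438. 370.]
0 0.03 0.165 (np.float64(362.0), np.float64(231.0)) [435. 362.]
0 0.03 0.193 (np.float64(381.0), np.float64(194.0)) [437. 366.]
0 0.06 0.165 (np.float64(354.0), np.float64(225.0)) [435. 359.]
0 0.06 0.193 (np.float64(371.0), np.float64(187.0)) [436. 363.]
0.012 0 0.165 (np.float64(357.0), np.float64(250.0)) [429. 367.]
0.012 0 0.193 (np.float64(378.0), np.float64(214.0)) [431. 371.]
0.012 0.03 0.165 (np.float64(349.0), np.float64(244.0)) [428. 364.]
0.012 0.03 0.193 (np.float64(368.0), np.float64(207.0)) [430. 368.]
0.012 0.06 0.165 (np.float64(340.0), np.float64(238.0)) [428. 361.]
0.012 0.06 0.193 (np.float64(358.0), np.float64(200.0)) [429. 365.]
```

>>> drive_tool([
  {"travel": [0.05, 0, 0.3], "rotation": [0, 0, 0]},
  {"travel": [0, 0, 0.3], "rotation": [0, 0, 0]},
  {"travel": [0, 0, 0.3], "rotation": [0, 0, 0]},
  {"travel": [0, 0, 0.2], "rotation": [0, 0, 0]},
  {"travel": [0, 0, 0.1], "rotation": [0, 0, 0]},
  {"travel": [0, 0, 0], "rotation": [0, 0, 0]},
])

```text
time: 4.35
eef_pos: [0.5038, -0.2285, 0.2103]
tcp_rot: [-0.118, 0.993, 0.0, -0.001]
contact_force: [-0.2, 0.2, 0.1]
finger_gap: -0.001
gripper_force: 0.0
```

```bash
python3 st.py
```

```text
4.35 unit mm [-49. -36.] z 210.3 y-axis yaw 103.6 F unit [-0.2  0.2] 0.1
```

>>> drive_tool([
  {"travel": [0, 0.2, 0.2], "rotation": [0, 0, 0]},
  {"travel": [0, 0.2, 0], "rotation": [0, 0, 0]},
  {"travel": [0, 0.1, 0], "rotation": [0, 0, 0]},
  {"travel": [0, 0.1, 0], "rotation": [0, 0, 0]},
  {"travel": [0, 0.1, 0], "rotation": [0, 0, 0]},
  {"travel": [0, 0.1, 0], "rotation": [0, 0, 0]},
])

```text
time: 4.85
eef_pos: [0.4985, -0.2053, 0.2055]
tcp_rot: [-0.118, 0.993, -0.0, 0.0]
contact_force: [-0.3, -3.3, -1.2]
finger_gap: 0.001
gripper_force: 1.1
```

```bash
python3 st.py
```

```text
4.85 unit mm [-48.6 -12.2] z 205.5 y-axis yaw 103.6 F unit [-1.1 -3.1] -1.2
```

>>> drive_tool([
  {"travel": [0, 0.2, 0], "rotation": [0, 0, 0]},
  {"travel": [0, 0.2, 0], "rotation": [0, 0, 0]},
  {"travel": [0, 0.2, 0], "rotation": [0, 0, 0]},
  {"travel": [0, 0.2, 0], "rotation": [0, 0, 0]},
  {"travel": [0, 0.2, 0], "rotation": [0, 0, 0]},
  {"travel": [0, 0.2, 0], "rotation": [0, 0, 0]},
  {"travel": [0, 0.2, 0], "rotation": [0, 0, 0]},
  {"travel": [0, 0.2, 0], "rotation": [0, 0, 0]},
  {"travel": [0, 0.2, 0], "rotation": [0, 0, 0]},
  {"travel": [0, 0, 0], "rotation": [0, 0, 0]},
])

```text
time: 5.68
eef_pos: [0.4857, -0.1513, 0.2052]
tcp_rot: [-0.119, 0.993, 0.001, 0.0]
contact_force: [0.1, -1.3, 0.7]
finger_gap: 0.003
gripper_force: 0.7
```

```bash
python3 st.py; python3 - <<'E'
from h import *
a=cap('scene')
A=cv2.resize(a['image'][130:280,210:360],(600,600),interpolation=2)
cv2.imwrite('pics/v7.png',cv2.cvtColor(A,4))
k=4
for y in(.03,.037,.044,.048):
  for L in(.165,.193):
    l=.26; q=tow([-L*np.sin(l),y]); print(y,L,((np.array(proj(a,[*q,.012+L*np.cos(l)]))-[210,130])*k).round())
E
```

```text
5.6833 unit mm [-48.4  43.3] z 205.2 y-axis yaw 103.7 F unit [-0.2 -1.3] 0.7
0.03 0.165 [316. 319.]
0.03 0.193 [332. 288.]
0.037 0.165 [309. 326.]
0.037 0.193 [325. 295.]
0.044 0.165 [301. 334.]
0.044 0.193 [317. 303.]
0.048 0.165 [297. 338.]
0.048 0.193 [313. 307.]
```

View pics/v7.png

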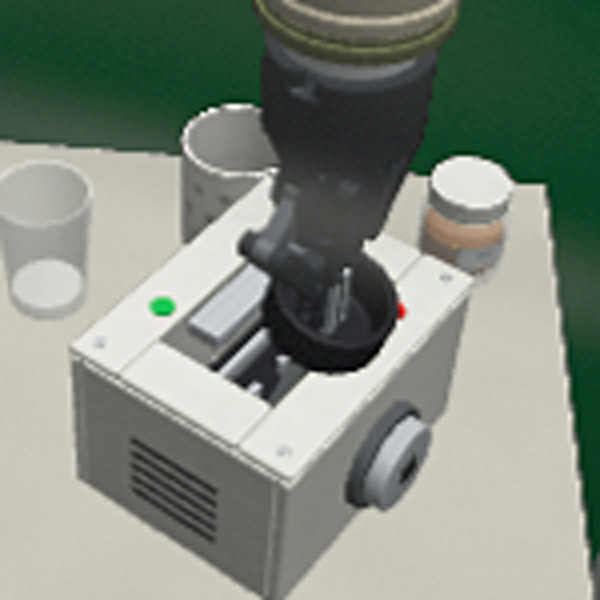

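The cup now spans x 263–398 in the crop, which puts the lever at y ≈ 26 mm, about 17 mm behind the tool. I'll push it on to about 37 mm and then lean it gently to +x.

>>> drive_tool([
  {"travel": [0, 0.2, 0], "rotation": [0, 0, 0]},
  {"travel": [0, 0.18, 0], "rotation": [0, 0, 0]},
  {"travel": [-0.2, 0, 0], "rotation": [0, 0, 0]},
  {"travel": [-0.2, 0, 0], "rotation": [0, 0, 0]},
  {"travel": [-0.15, 0, 0], "rotation": [0, 0, 0]},
  {"travel": [-0.1, 0, 0], "rotation": [0, 0, 0]},
  {"travel": [-0.1, 0, 0], "rotation": [0, 0, 0]},
])

```text
time: 6.32
eef_pos: [0.5054, -0.1366, 0.2051]
tcp_rot: [-0.118, 0.993, -0.0, -0.0]
contact_force: [-1.3, -1.9, 1.1]
finger_gap: 0.0
gripper_force: 0.9
```

```bash
python3 st.py
```

```text
6.3167 unit mm [-25.8  52.9] z 205.1 y-axis yaw 103.6 F unit [-1.8 -1.6] 1.1
```

>>> drive_tool([
  {"travel": [-0.1, 0, 0], "rotation": [0, 0, 0]},
  {"travel": [-0.1, 0, 0], "rotation": [0, 0, 0]},
  {"travel": [-0.1, 0, 0], "rotation": [0, 0, 0]},
])

```text
time: 6.57
eef_pos: [0.514, -0.1345, 0.2053]
tcp_rot: [-0.118, 0.993, -0.0, -0.0]
contact_force: [-0.2, -1.9, 1.7]
finger_gap: 0.001
gripper_force: 1.1
```

```bash
python3 st.py
```

```text
6.5667 unit mm [-16.9  53. ] z 205.3 y-axis yaw 103.6 F unit [-0.6 -1.8] 1.7
```

>>> drive_tool([
  {"travel": [-0.1, 0, 0], "rotation": [0, 0, 0]},
  {"travel": [-0.1, 0, 0], "rotation": [0, 0, 0]},
  {"travel": [-0.1, 0, 0], "rotation": [0, 0, 0]},
  {"travel": [-0.1, 0, 0], "rotation": [0, 0, 0]},
])

```text
time: 6.9
eef_pos: [0.5252, -0.1319, 0.2051]
tcp_rot: [-0.118, 0.993, -0.0, -0.0]
contact_force: [-3.8, -4.6, 0.6]
finger_gap: 0.002
gripper_force: 2.8
```

```bash
python3 st.py; python3 - <<'E'
from h import *
a=cap('scene')
A=cv2.resize(a['image'][130:280,210:360],(600,600),interpolation=2)
cv2.imwrite('pics/v8.png',cv2.cvtColor(A,4))
k=4
for rk in(.03,.12,.16,.2):
  for L in(.165,.193):
    l=.275-rk; q=tow([-L*np.sin(l),.037]); print(rk,L,((np.array(proj(a,[*q,.012+L*np.cos(l)]))-[210,130])*k).round())
E
```

```text
6.9 unit mm [-5.4 52.9] z 205.1 y-axis yaw 103.6 F unit [-4.7 -3.6] 0.6
0.03 0.165 [305. 323.]
0.03 0.193 [320. 292.]
0.12 0.165 [283. 307.]
0.12 0.193 [293. 273.]
0.16 0.165 [273. 300.]
0.16 0.193 [281. 265.]
0.2 0.165 [263. 294.]
0.2 0.193 [269. 257.]
```

View pics/v8.png

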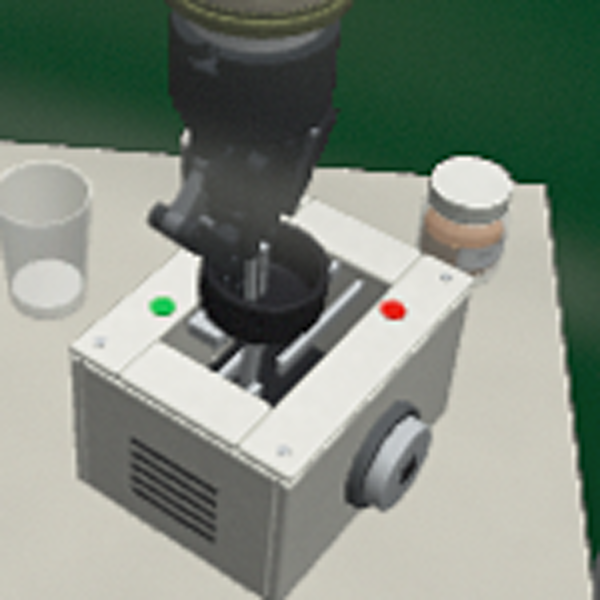

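The cup centre has moved to about crop x 265, which means a rock of about 0.19. The stem is through the first opening, and force is starting to build against the second strip. A small nudge should confirm that contact.

>>> drive_tool([
  {"travel": [-0.08, 0, 0], "rotation": [0, 0, 0]},
  {"travel": [0, 0, 0], "rotation": [0, 0, 0]},
])

```text
time: 7.12
eef_pos: [0.5273, -0.1316, 0.205]
tcp_rot: [-0.118, 0.993, -0.0, -0.001]
contact_force: [-3.8, -4.7, 1.6]
finger_gap: -0.001
gripper_force: 2.3
```

```bash
python3 st.py
```

```text
7.1167 unit mm [-3.3 52.7] z 205.0 y-axis yaw 103.6 F unit [-4.8 -3.7] 1.6
```

>>> drive_tool([
  {"travel": [-0.1, 0, 0], "rotation": [0, 0, 0]},
  {"travel": [0, 0, 0], "rotation": [0, 0, 0]},
])

```text
time: 7.28
eef_pos: [0.5298, -0.1313, 0.2048]
tcp_rot: [-0.118, 0.993, -0.0, -0.001]
contact_force: [-4.5, -5.0, 1.6]
finger_gap: -0.002
gripper_force: 3.3
```

```bash
python3 st.py
```

```text
7.2833 unit mm [-0.8 52.4] z 204.8 y-axis yaw 103.5 F unit [-5.5 -3.8] 1.6
```

>>> drive_tool([
  {"travel": [-0.1, -0.03, 0], "rotation": [0, 0, 0]},
  {"travel": [0, 0, 0], "rotation": [0, 0, 0]},
])

```text
time: 7.45
eef_pos: [0.5318, -0.1319, 0.2046]
tcp_rot: [-0.118, 0.993, -0.0, -0.002]
contact_force: [-10.1, -5.5, 4.0]
finger_gap: -0.001
gripper_force: 5.6
```

```bash
python3 st.py; python3 - <<'E'
from h import *
b=cap('top')
A=cv2.resize(b['image'][180:262,210:302],None,fx=6,fy=6,interpolation=2)
cv2.imwrite('pics/v9.png',cv2.cvtColor(A,4))
E
```

```text
7.45 unit mm [ 1.  51.3] z 204.6 y-axis yaw 103.5 F unit [-11.1  -3. ] 4.0
```

>>> drive_tool([
  {"travel": [0.2, 0, 0], "rotation": [0, 0, 0]},
  {"travel": [0.2, 0, 0], "rotation": [0, 0, 0]},
  {"travel": [0, -0.3, 0], "rotation": [0, 0, 0]},
  {"travel": [0, -0.3, 0], "rotation": [0, 0, 0]},
  {"travel": [0, -0.2, 0], "rotation": [0, 0, 0]},
  {"travel": [0, -0.1, 0], "rotation": [0, 0, 0]},
])

```text
time: 8.0
eef_pos: [0.5288, -0.1602, 0.2053]
tcp_rot: [-0.118, 0.993, 0.0, 0.0]
contact_force: [-0.6, 2.8, 0.6]
finger_gap: 0.002
gripper_force: 1.2
```

>>> drive_tool([
  {"travel": [0, -0.1, 0], "rotation": [0, 0, 0]},
])

```text
time: 8.08
eef_pos: [0.5295, -0.1626, 0.2052]
tcp_rot: [-0.118, 0.993, 0.0, -0.0]
contact_force: [-1.1, 2.3, 1.1]
finger_gap: 0.001
gripper_force: 1.3
```

>>> drive_tool([
  {"travel": [0, -0.1, 0], "rotation": [0, 0, 0]},
])

```text
time: 8.17
eef_pos: [0.5301, -0.1653, 0.2052]
tcp_rot: [-0.119, 0.993, 0.0, -0.0]
contact_force: [-1.2, 2.3, 0.4]
finger_gap: -0.0
gripper_force: 1.3
```

>>> drive_tool([
  {"travel": [0, -0.1, 0], "rotation": [0, 0, 0]},
])

```text
time: 8.25
eef_pos: [0.5308, -0.1681, 0.2052]
tcp_rot: [-0.119, 0.993, 0.0, -0.0]
contact_force: [0.1, 1.9, 0.4]
finger_gap: -0.002
gripper_force: 1.3
```

```bash
python3 st.py
```

```text
8.25 unit mm [-8.5 16.3] z 205.2 y-axis yaw 103.6 F unit [0.6 1.8] 0.4
```

>>> drive_tool([
  {"travel": [0, -0.2, 0], "rotation": [0, 0, 0]},
  {"travel": [0, -0.2, 0], "rotation": [0, 0, 0]},
  {"travel": [0, -0.2, 0], "rotation": [0, 0, 0]},
  {"travel": [0, -0.2, 0], "rotation": [0, 0, 0]},
  {"travel": [0, -0.2, 0], "rotation": [0, 0, 0]},
  {"travel": [0, -0.2, 0], "rotation": [0, 0, 0]},
  {"travel": [0, -0.2, 0], "rotation": [0, 0, 0]},
  {"travel": [0, -0.2, 0], "rotation": [0, 0, 0]},
  {"travel": [0, -0.1, 0], "rotation": [0, 0, 0]},
  {"travel": [0, 0, 0], "rotation": [0, 0, 0]},
])

```text
time: 9.08
eef_pos: [0.5425, -0.219, 0.2053]
tcp_rot: [-0.118, 0.993, -0.0, -0.0]
contact_force: [0.2, 0.2, -0.7]
finger_gap: 0.002
gripper_force: 0.5
```

```bash
python3 st.py;  python3 - <<'E'
from h import *
a=cap('scene')
A=cv2.resize(a['image'][130:280,210:360],(600,600),interpolation=2)
cv2.imwrite('pics/v9.png',cv2.cvtColor(A,4))
k=4
for y in(-.012,-.018,-.024):
  for L in(.106,.165,.193):
    l=.275-.19; q=tow([-L*np.sin(l),y]); print(y,L,((np.array(proj(a,[*q,.012+L*np.cos(l)]))-[210,130])*k).round())
E
```

```text
9.0833 unit mm [ -9.1 -35.9] z 205.3 y-axis yaw 103.5 F unit [0.3 0.1] -0.7
-0.012 0.106 [301. 318.]
-0.012 0.165 [316. 247.]
-0.012 0.193 [324. 210.]
-0.018 0.106 [307. 312.]
-0.018 0.165 [322. 241.]
-0.018 0.193 [330. 204.]
-0.024 0.106 [313. 306.]
-0.024 0.165 [328. 235.]
-0.024 0.193 [336. 199.]
```

View pics/v9.png

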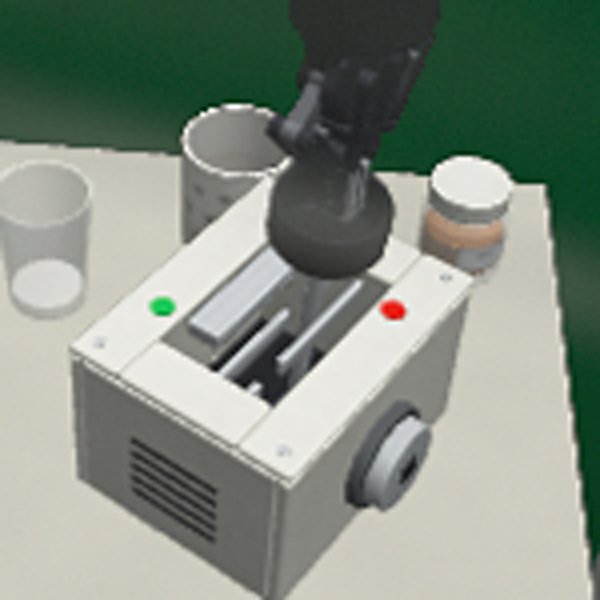

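The stem shows at about (307,310), in the middle channel at y ≈ -18, right at the far strip's opening. Now I'll lean it to +x.

>>> drive_tool([
  {"travel": [-0.2, 0, 0], "rotation": [0, 0, 0]},
  {"travel": [-0.15, 0, 0], "rotation": [0, 0, 0]},
  {"travel": [-0.1, 0, 0], "rotation": [0, 0, 0]},
  {"travel": [-0.1, 0, 0], "rotation": [0, 0, 0]},
  {"travel": [-0.1, 0, 0], "rotation": [0, 0, 0]},
])

```text
time: 9.55
eef_pos: [0.5616, -0.2128, 0.205]
tcp_rot: [-0.119, 0.993, 0.0, -0.0]
contact_force: [-2.8, 1.4, -1.7]
finger_gap: 0.002
gripper_force: 1.3
```

>>> drive_tool([
  {"travel": [-0.1, 0, 0], "rotation": [0, 0, 0]},
])

```text
time: 9.63
eef_pos: [0.5646, -0.2122, 0.205]
tcp_rot: [-0.119, 0.993, 0.0, -0.0]
contact_force: [-1.7, 0.1, -1.2]
finger_gap: 0.001
gripper_force: 0.9
```

>>> drive_tool([
  {"travel": [-0.1, 0, 0], "rotation": [0, 0, 0]},
])

```text
time: 9.72
eef_pos: [0.5677, -0.2117, 0.2051]
tcp_rot: [-0.119, 0.993, -0.0, -0.0]
contact_force: [-1.1, 0.9, -0.2]
finger_gap: 0.001
gripper_force: 0.7
```

```bash
python3 st.py
```

```text
9.7167 unit mm [ 17.1 -34.7] z 205.1 y-axis yaw 103.6 F unit [-0.8  1.1] -0.2
```

>>> drive_tool([
  {"travel": [-0.1, 0, 0], "rotation": [0, 0, 0]},
  {"travel": [-0.1, 0, 0], "rotation": [0, 0, 0]},
  {"travel": [-0.1, 0, 0], "rotation": [0, 0, 0]},
  {"travel": [-0.1, 0, 0], "rotation": [0, 0, 0]},
])

```text
time: 10.05
eef_pos: [0.5794, -0.2089, 0.2052]
tcp_rot: [-0.118, 0.993, 0.0, 0.0]
contact_force: [-1.0, 1.6, -1.5]
finger_gap: 0.003
gripper_force: 0.8
```

>>> drive_tool([
  {"travel": [-0.1, 0, 0], "rotation": [0, 0, 0]},
])

```text
time: 10.13
eef_pos: [0.5822, -0.2082, 0.2052]
tcp_rot: [-0.118, 0.993, 0.0, -0.0]
contact_force: [-3.5, 1.8, -0.3]
finger_gap: -0.001
gripper_force: 1.4
```

```bash
python3 st.py
```

```text
10.1333 unit mm [ 32.  -34.7] z 205.2 y-axis yaw 103.6 F unit [-3.   2.5] -0.3
```

>>> drive_tool([
  {"travel": [-0.07, 0, 0], "rotation": [0, 0, 0]},
  {"travel": [-0.05, 0, 0], "rotation": [0, 0, 0]},
])

```text
time: 10.3
eef_pos: [0.5844, -0.2076, 0.205]
tcp_rot: [-0.118, 0.993, 0.0, -0.001]
contact_force: [-11.2, 1.3, 3.2]
finger_gap: 0.002
gripper_force: 5.2
```

```bash
python3 st.py
```

```text
10.3 unit mm [ 34.3 -34.7] z 205.0 y-axis yaw 103.6 F unit [-10.6   3.9] 3.2
```

>>> drive_tool([
  {"travel": [0.25, 0, 0], "rotation": [0, 0, 0]},
  {"travel": [0.25, 0.1, 0], "rotation": [0, 0, 0]},
  {"travel": [0, 0.3, 0], "rotation": [0, 0, 0]},
  {"travel": [0, 0.3, 0], "rotation": [0, 0, 0]},
  {"travel": [0, 0.2, 0], "rotation": [0, 0, 0]},
  {"travel": [0, 0.2, 0], "rotation": [0, 0, 0]},
  {"travel": [0, 0.2, 0], "rotation": [0, 0, 0]},
  {"travel": [0, 0.2, 0], "rotation": [0, 0, 0]},
  {"travel": [0, 0.2, 0], "rotation": [0, 0, 0]},
  {"travel": [0, 0.2, 0], "rotation": [0, 0, 0]},
])

```text
time: 11.13
eef_pos: [0.5575, -0.155, 0.2054]
tcp_rot: [-0.118, 0.993, -0.0, 0.0]
contact_force: [0.5, -3.9, 0.2]
finger_gap: -0.001
gripper_force: 1.5
```

>>> drive_tool([
  {"travel": [0, 0.2, 0], "rotation": [0, 0, 0]},
  {"travel": [0, 0.2, 0], "rotation": [0, 0, 0]},
  {"travel": [0, 0.2, 0], "rotation": [0, 0, 0]},
  {"travel": [0, 0.2, 0], "rotation": [0, 0, 0]},
  {"travel": [0, 0.2, 0], "rotation": [0, 0, 0]},
])

```text
time: 11.55
eef_pos: [0.5504, -0.1258, 0.2054]
tcp_rot: [-0.119, 0.993, 0.0, 0.0]
contact_force: [0.7, -2.4, 1.3]
finger_gap: -0.001
gripper_force: 1.4
```

```bash
python3 st.py
```

```text
11.55 unit mm [20.5 52.9] z 205.4 y-axis yaw 103.6 F unit [ 0.2 -2.5] 1.3
```

>>> drive_tool([
  {"travel": [0, 0.1, 0], "rotation": [0, 0, 0]},
  {"travel": [0, 0.1, 0], "rotation": [0, 0, 0]},
])

```text
time: 11.72
eef_pos: [0.549, -0.12, 0.2054]
tcp_rot: [-0.119, 0.993, 0.0, 0.0]
contact_force: [1.3, -2.8, 1.3]
finger_gap: -0.003
gripper_force: 1.2
```

>>> drive_tool([
  {"travel": [0, 0.1, 0], "rotation": [0, 0, 0]},
])

```text
time: 11.8
eef_pos: [0.5483, -0.1174, 0.2053]
tcp_rot: [-0.118, 0.993, 0.0, 0.0]
contact_force: [1.3, -1.3, 0.9]
finger_gap: -0.002
gripper_force: 1.2
```

>>> drive_tool([
  {"travel": [0, 0.08, 0], "rotation": [0, 0, 0]},
])

```text
time: 11.88
eef_pos: [0.5477, -0.1151, 0.2053]
tcp_rot: [-0.118, 0.993, 0.0, 0.0]
contact_force: [1.9, -2.0, 0.7]
finger_gap: 0.003
gripper_force: 1.4
```

```bash
python3 st.py
```

```text
11.8833 unit mm [20.4 63.9] z 205.3 y-axis yaw 103.6 F unit [ 1.4 -2.4] 0.7
```

>>> drive_tool([
  {"travel": [0, 0.08, 0], "rotation": [0, 0, 0]},
])

```text
time: 11.97
eef_pos: [0.5471, -0.1132, 0.2053]
tcp_rot: [-0.118, 0.993, -0.0, 0.0]
contact_force: [2.5, -4.7, -1.3]
finger_gap: 0.004
gripper_force: 2.8
```

>>> drive_tool([
  {"travel": [0, 0.06, 0], "rotation": [0, 0, 0]},
])

```text
time: 12.05
eef_pos: [0.5465, -0.112, 0.2052]
tcp_rot: [-0.118, 0.993, -0.001, -0.0]
contact_force: [2.6, -6.8, -2.7]
finger_gap: -0.0
gripper_force: 3.7
```

```bash
python3 st.py
```

```text
12.05 unit mm [20.  67.1] z 205.2 y-axis yaw 103.6 F unit [ 1.  -7.2] -2.7
```

>>> drive_tool([
  {"travel": [-0.2, -0.04, 0], "rotation": [0, 0, 0]},
  {"travel": [-0.2, 0, 0], "rotation": [0, 0, 0]},
  {"travel": [-0.1, 0, 0.03], "rotation": [0, 0, 0]},
  {"travel": [-0.1, 0, 0.03], "rotation": [0, 0, 0]},
])

```text
time: 12.38
eef_pos: [0.5646, -0.1088, 0.2035]
tcp_rot: [-0.118, 0.993, -0.0, -0.0]
contact_force: [0.5, -4.9, 3.2]
finger_gap: -0.003
gripper_force: 2.1
```

>>> drive_tool([
  {"travel": [-0.1, 0, 0.03], "rotation": [0, 0, 0]},
  {"travel": [-0.1, 0, 0.03], "rotation": [0, 0, 0]},
])

```text
time: 12.55
eef_pos: [0.5706, -0.1071, 0.2018]
tcp_rot: [-0.118, 0.993, -0.0, 0.0]
contact_force: [0.5, -4.3, 3.3]
finger_gap: -0.001
gripper_force: 2.3
```

```bash
python3 st.py
```

```text
12.55 unit mm [44.5 66.3] z 201.8 y-axis yaw 103.6 F unit [-0.5 -4.3] 3.3
```

>>> drive_tool([
  {"travel": [-0.1, 0, 0.03], "rotation": [0, 0, 0]},
  {"travel": [-0.1, 0, 0.03], "rotation": [0, 0, 0]},
  {"travel": [-0.1, 0, 0.03], "rotation": [0, 0, 0]},
  {"travel": [-0.1, 0, 0.03], "rotation": [0, 0, 0]},
])

```text
time: 12.88
eef_pos: [0.5822, -0.104, 0.198]
tcp_rot: [-0.118, 0.993, -0.0, -0.0]
contact_force: [-1.3, -6.5, 3.4]
finger_gap: -0.001
gripper_force: 2.9
```

>>> drive_tool([
  {"travel": [-0.1, 0, 0], "rotation": [0, 0, 0]},
])

```text
time: 12.97
eef_pos: [0.5843, -0.1036, 0.1976]
tcp_rot: [-0.118, 0.993, -0.0, -0.001]
contact_force: [-4.6, -6.9, 1.7]
finger_gap: -0.0
gripper_force: 3.4
```

```bash
python3 st.py
```

```text
12.9667 unit mm [58.7 66.5] z 197.6 y-axis yaw 103.6 F unit [-6.1 -5.6] 1.7
```

>>> drive_tool([
  {"travel": [-0.08, 0, 0], "rotation": [0, 0, 0]},
  {"travel": [0, 0, 0], "rotation": [0, 0, 0]},
])

```text
time: 13.13
eef_pos: [0.5861, -0.1034, 0.1972]
tcp_rot: [-0.118, 0.993, -0.0, -0.002]
contact_force: [-3.9, -6.7, 3.2]
finger_gap: -0.001
gripper_force: 3.6
```

>>> drive_tool([
  {"travel": [-0.08, 0, 0], "rotation": [0, 0, 0]},
  {"travel": [0, 0, 0], "rotation": [0, 0, 0]},
])

```text
time: 13.3
eef_pos: [0.5881, -0.1031, 0.1971]
tcp_rot: [-0.118, 0.993, -0.0, -0.002]
contact_force: [-5.3, -6.1, 1.9]
finger_gap: 0.004
gripper_force: 3.9
```

```bash
python3 st.py
```

```text
13.3 unit mm [62.5 66.1] z 197.1 y-axis yaw 103.5 F unit [-6.6 -4.7] 1.9
```

>>> drive_tool([
  {"travel": [-0.1, -0.03, 0], "rotation": [0, 0, 0]},
  {"travel": [0, 0, 0], "rotation": [0, 0, 0]},
])

```text
time: 13.47
eef_pos: [0.5913, -0.1033, 0.1972]
tcp_rot: [-0.118, 0.993, -0.0, -0.002]
contact_force: [-5.2, -7.2, 2.6]
finger_gap: -0.003
gripper_force: 3.9
```

>>> drive_tool([
  {"travel": [-0.1, 0, 0], "rotation": [0, 0, 0]},
  {"travel": [0, 0, 0], "rotation": [0, 0, 0]},
])

```text
time: 13.63
eef_pos: [0.5937, -0.1029, 0.1968]
tcp_rot: [-0.118, 0.993, -0.0, -0.003]
contact_force: [-6.8, -8.0, 2.1]
finger_gap: -0.001
gripper_force: 5.2
```

```bash
python3 st.py
```

```text
13.6333 unit mm [68. 65.] z 196.8 y-axis yaw 103.5 F unit [-8.5 -6.2] 2.1
```

>>> drive_tool([
  {"travel": [-0.1, -0.05, 0], "rotation": [0, 0, 0]},
  {"travel": [0, 0, 0], "rotation": [0, 0, 0]},
])

```text
time: 13.8
eef_pos: [0.5963, -0.1037, 0.1965]
tcp_rot: [-0.117, 0.993, 0.0, -0.003]
contact_force: [-10.2, -7.7, 2.8]
finger_gap: -0.0
gripper_force: 5.8
```

```bash
python3 st.py
```

```text
13.8 unit mm [70.3 63.5] z 196.5 y-axis yaw 103.5 F unit [-11.7  -5.1] 2.8
```

>>> drive_tool([
  {"travel": [0.2, -0.1, 0], "rotation": [0, 0, 0]},
  {"travel": [0, -0.2, 0], "rotation": [0, 0, 0]},
  {"travel": [0, -0.15, 0], "rotation": [0, 0, 0]},
  {"travel": [0, 0, 0], "rotation": [0, 0, 0]},
])

```text
time: 14.13
eef_pos: [0.5963, -0.1168, 0.1977]
tcp_rot: [-0.118, 0.993, 0.0, -0.0]
contact_force: [0.3, 0.2, -0.0]
finger_gap: -0.002
gripper_force: 0.0
```

>>> drive_tool([
  {"travel": [-0.15, 0, 0], "rotation": [0, 0, 0]},
  {"travel": [0, 0, 0], "rotation": [0, 0, 0]},
])

```text
time: 14.3
eef_pos: [0.6003, -0.1151, 0.1973]
tcp_rot: [-0.119, 0.993, 0.0, -0.001]
contact_force: [-4.8, -1.6, 2.5]
finger_gap: 0.001
gripper_force: 2.8
```

>>> drive_tool([
  {"travel": [-0.1, 0, 0], "rotation": [0, 0, 0]},
  {"travel": [0, 0, 0], "rotation": [0, 0, 0]},
])

```text
time: 14.47
eef_pos: [0.6021, -0.115, 0.1969]
tcp_rot: [-0.118, 0.993, 0.0, -0.002]
contact_force: [-8.1, -2.6, 0.4]
finger_gap: 0.004
gripper_force: 4.4
```

```bash
python3 st.py
```

```text
14.4667 unit mm [73.3 51.2] z 196.9 y-axis yaw 103.6 F unit [-8.5 -0.6] 0.4
```

>>> drive_tool([
  {"travel": [-0.12, 0, 0], "rotation": [0, 0, 0]},
  {"travel": [0, 0, 0], "rotation": [0, 0, 0]},
])

```text
time: 14.63
eef_pos: [0.6045, -0.1145, 0.1964]
tcp_rot: [-0.118, 0.993, 0.0, -0.004]
contact_force: [-12.0, -3.9, 0.3]
finger_gap: 0.004
gripper_force: 6.3
```

>>> drive_tool([
  {"travel": [-0.12, 0, 0], "rotation": [0, 0, 0]},
  {"travel": [0, 0, 0], "rotation": [0, 0, 0]},
])

```text
time: 14.8
eef_pos: [0.6068, -0.1141, 0.1957]
tcp_rot: [-0.118, 0.993, 0.001, -0.005]
contact_force: [-17.4, -2.8, -0.6]
finger_gap: 0.0
gripper_force: 8.3
```

```bash
python3 st.py
```

```text
14.8 unit mm [78.1 51. ] z 195.7 y-axis yaw 103.5 F unit [-17.5   1.3] -0.6
```

>>> drive_tool([
  {"travel": [0.3, 0, 0], "rotation": [0, 0, 0]},
  {"travel": [0.25, 0, 0], "rotation": [0, 0, 0]},
  {"travel": [0.15, -0.05, 0], "rotation": [0, 0, 0]},
  {"travel": [-0.06, 0, -0.25], "rotation": [0, 0, 0]},
  {"travel": [-0.08, 0, -0.3], "rotation": [0, 0, 0]},
  {"travel": [-0.08, 0, -0.3], "rotation": [0, 0, 0]},
  {"travel": [0, 0, -0.5], "rotation": [0, 0, 0]},
  {"travel": [0, 0, -0.5], "rotation": [0, 0, 0]},
  {"travel": [0, 0, -0.5], "rotation": [0, 0, 0]},
  {"travel": [0, 0, 0], "rotation": [0, 0, 0]},
])

```text
time: 15.63
eef_pos: [0.5988, -0.1184, 0.2724]
tcp_rot: [-0.119, 0.993, -0.001, 0.003]
contact_force: [0.1, -0.2, 1.0]
finger_gap: 0.0
gripper_force: 0.0
```

>>> drive_tool([
  {"travel": [1, 0, -0.2], "rotation": [0, 0, 0]},
  {"travel": [1, 0, 0], "rotation": [0, 0, 0]},
  {"travel": [1, 0, 0], "rotation": [0, 0, 0]},
  {"travel": [1, 0, 0], "rotation": [0, 0, 0]},
  {"travel": [0, 0, 0], "rotation": [0, 0, 0]},
  {"travel": [0, 0, 0], "rotation": [0, 0, 0]},
])

```text
time: 16.13
eef_pos: [0.4799, -0.1466, 0.2757]
tcp_rot: [-0.118, 0.993, 0.002, 0.002]
contact_force: [0.4, 0.1, 0.9]
finger_gap: -0.004
gripper_force: 0.0
```

```bash
python3 st.py; python3 - <<'E'
from h import *
a=cap('scene');b=cap('top')
cr=lambda i,u,v:cv2.resize(i[v:v+100,u:u+90],(396,440),interpolation=2)
im=np.hstack([cr(a['image'],220,160),cr(b['image'],210,170)])
k=4.4
for d,u0,v0,o in((a,220,160,0),(b,210,170,396)):
  for rk,y in((.55,.048),(.5,.048),(.37,.048),(.55,.037)):
    l=.275-rk
    print(o,rk,y,[tuple(((np.array(proj(d,[*tow([-L*np.sin(l),y]),.012+L*np.cos(l)]))-[u0,v0])*k).round()+[o,0]) for L in(.106,.165,.193)])
  l=-.275;L=.193;P=[*tow([-L*np.sin(l),.048]),.012+L*np.cos(l)]
  w=(np.array(proj(d,P))-[u0,v0])*k; cv2.drawMarker(im,(int(w[0])+o,int(w[1])),(255,0,0),0,10)
cv2.imwrite('pics/v10.png',cv2.cvtColor(im,4))
E
```

```text
16.1333 unit mm [-52.9  49.2] z 275.7 y-axis yaw 103.6 F unit [0.4 0. ] 0.9
0 0.55 0.048 [(np.float64(161.0), np.float64(255.0)), (np.float64(137.0), np.float64(162.0)), (np.float64(125.0), np.float64(115.0))]
0 0.5 0.048 [(np.float64(169.0), np.float64(258.0)), (np.float64(150.0), np.float64(166.0)), (np.float64(140.0), np.float64(119.0))]
0 0.37 0.048 [(np.float64(190.0), np.float64(267.0)), (np.float64(184.0), np.float64(179.0)), (np.float64(182.0), np.float64(135.0))]
0 0.55 0.037 [(np.float64(174.0), np.float64(243.0)), (np.float64(151.0), np.float64(150.0)), (np.float64(139.0), np.float64(103.0))]
396 0.55 0.048 [(np.float64(515.0), np.float64(198.0)), (np.float64(504.0), np.float64(168.0)), (np.float64(499.0), np.float64(152.0))]
396 0.5 0.048 [(np.float64(517.0), np.float64(206.0)), (np.float64(507.0), np.float64(181.0)), (np.float64(502.0), np.float64(168.0))]
396 0.37 0.048 [(np.float64(522.0), np.float64(227.0)), (np.float64(515.0), np.float64(216.0)), (np.float64(512.0), np.float64(210.0))]
396 0.55 0.037 [(np.float64(533.0), np.float64(194.0)), (np.float64(523.0), np.float64(163.0)), (np.float64(518.0), np.float64(148.0))]
```

View pics/v10.png

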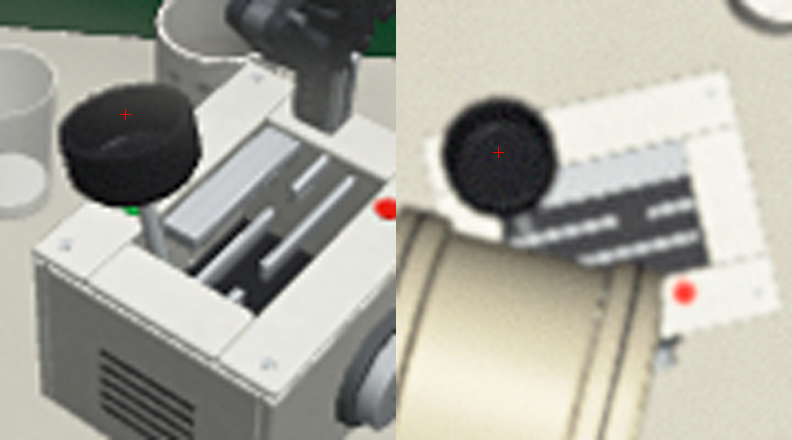

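The cup sits centred on the predicted fully-home position in both views: marker at (125,114) in the scene view and (498,152) in the top view. The arm is clear, so I'll hand in.

```bash
python3 -c "
from plant import manip
print(manip.close_job())"
```

```text
the job is handed in; nothing more can be done
None
```

The lever went through both gate openings and now rests fully home in the working slot by the green dot. The arm is clear, and I handed the job in at about 16 s of the 54 s allowed; no verdict came back.

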